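# Refit the glue wheel in the strap cementing machine

## Robot

A 6-joint arm with a two-finger parallel gripper is mounted at the origin on a cart in front of the work surface, level with it; the furniture and walls round the work are solid. World frame = base frame: x ahead of the robot, y to its left, z up, the work surface at z = 0. Lengths are in m, angles in rad, forces in N, time in s.
With the tool pointing down it reaches from about 0.375 to 0.975 m from the base axis. Payload 3.8 kg.
Tool frame: the origin (TCP) lies at the very end of the fingers, on their centre line; the grasp point (between the pads) lies 19 mm behind it; z points along the fingers, y is the line along which they close (so a half turn about z gives the same grasp; the last joint's range is limited). The gripper opens to 85 mm and grips with 20 to 120 N. Pads are 22 mm wide; open, the fingers measure 114 mm over their backs; the gripper's body (76 mm by 85 mm) begins 54 mm behind the grasp point. The pads swing forward as they close: fully open they stand 13 mm farther back than shut.
Start: joints at [-1.272, 0.264, 1.604, -0, 1.274, -0.037], TCP at [0.222, -0.637, 0.231] pointing down, gripper open.
Joint ranges: [-2.63, 2.63], [-0.94, 2.18], [0.31, 2.57], [-1.31, 4.45], [0, 2.66], [-2.55, 2.55]. Speed limits (rad/s): [2.57, 2.57, 3.14, 3.14, 3.14, 3.14].

## Interface

Orientations are given as a rotation vector (axis times angle).
In Python, from workcell import read_state, read_camera, calibration, finish_job gives the robot as it stands.
- The arm moves only by the tool step_arm, never from a script. Its argument "commands" is a list of rows, each an object of numbers: "fingers": the gripper's target within -1 to 1 (shut at 1, half-way at 0, fully open at -1); "dx", "dy", "dz": the shift along the tool's x, y, z in m; "roll": the turn about the tool's z in degrees. In form: [{"fingers": .., "dx": .., "dy": .., "dz": .., "roll": ..}, ...]. A call has 1 to 8 rows; each row is the pose to reach, as a shift and turn from the pose commanded when the call began, along the tool's axes at that moment; what a row does not reach only later rows make up. A row lasts 1/8 s, in which the tool goes at most 62.5 mm and 10.7 degrees, less where a joint would pass 70% of its speed; a pose out of reach is approached as far as the arm can. A call with a gripper value outside its range is refused whole. The fingers move at their own pace and stop on an object; "squeeze" is the grip in N (left out, the last holds). Time passes only in rows, so rows that repeat a pose let the fingers close. It gives the time, the measured TCP pose, the force, the opening and the grip force at its end, in the units of the state.
- read_state(): the state, without advancing time (a new reading comes with each control period).
- read_camera(name): name is "scene" or "top" or "wrist"; returns (picture, depth): 384x512x3 uint8, blue, green, red; 384x512 float32, m along the optical axis (not along the pixel's ray), 0 where there is no reading.
- calibration(name): a dict with "intrinsics" (3x3 intrinsics, pixels), "world_to_cam" (4x4, takes a point from world to camera coordinates). Camera axes: x right, y up, looking along -z (the intrinsics and any distortion apply to the point x, -y, -z); pixel columns grow to the right and rows downward; lengths in m; the calibration is good to about 2 mm. A picture is of the moment at which its call begins: read the wrist's pose just before it. calibration takes no time and is no camera call; for the wrist camera it gives the pose at the moment of the call.
- finish_job(): hands the job in; it is judged then, once.
The state is a dict: "time": time; "q": joint angles; "joint_vel": joint speeds; "joint_torque": joint torques, N m; "tool_pos": TCP position; "tcp_rot": TCP orientation; "wrist_force": force on the tool from outside, world axes, zero at the start; "torque": the same for the moment, N m; "width": opening from 0.0 (shut) to 1.0 (fully open); "grip_force": force on a finger pad.
Only numpy, scipy, OpenCV 4.12 (cv2) and the standard library are available. Lean on these libraries where they do the work, as an engineer would, in place of code of your own. Each camera call takes 0.05 s, during which the arm holds its last target. There are 200 camera calls.

## Task

Take the cleaned glue wheel off its wooden drying stand and put it back in the strap cementing machine: slide its axle down the two sloping open slots, under the overhanging bridge with the pressure roller, until both ends sit fully home at the bottom of the slots, and let go. Either end of the axle may go on either side. Do not drop the wheel or knock over or push about the things on the bench.

Things in the scene. Friction and masses are not known exactly. Their poses are not given: they have to be found in the camera images.
- wheel_center (a point): Centre of the loose glue wheel, half-way along its axle: a solid disc 96 mm across, 26 mm wide, dark tyre, bare metal faces, 0.25-0.5 kg, grip the flat faces between boss and rim. y runs along the axle (level at the start); x and z turn with the wheel. Same either way round. Boss 21 mm across out to 22 mm each side of the centre. 27 mm free beside each face in stand and machine.
- axle_end (a point): One tip of the wheel's steel axle, 56 mm from the wheel's centre along its y axis (the other tip is opposite). The axle is 10 mm in diameter and 112 mm long; on each side a shoulder of 18 mm diameter lies 31 to 36 mm from the centre, and the plain part beyond the shoulders goes in the slots.
- stand: Fixed wooden drying stand, 110 x 116 mm, 72 mm high; origin at the centre of its underside, z up. Two uprights 12 mm thick, 64 mm long in x, centred 46 mm either side along y, each with an open notch 15 mm wide, 9 mm deep in its top edge. At the start the axle lies in them along the stand's y, 68 mm above the bench, free to roll 2 mm either way; the wheel hangs between. It lifts straight out.
- seat (a point): On the fixed grey cementing machine (190 x 150 mm, 263 mm high): where the middle of the axle lies when both ends are fully home, 89 mm above the bench. x from the machine's front (robot side) to its back, y along the axle, z up. Two forks 12 mm thick, inner faces 40 mm either side along y, each have an open slot 14 mm wide. A steel trough lies below, between them.
- mouth (a point): Half-way between the two slot mouths, on the slots' centre line, same axes as the seat point. The slots lean 40 degrees from vertical: from bottom to mouth they run up and to the front along (-0.643, 0, 0.766) in these axes and are 28 mm long above the seated axle's centre, rounded at the mouth. The axle at rest lies on the slot's lower, front wall, 2 mm below the centre line.
- bridge_edge (a point): Middle of the lower front edge of the fixed bridge over the wheel (44 mm wide in y), same axes. From here its nose rises 34 mm up and forward, parallel to the slots; behind hangs a raised pressure roller. A wheel moved along the slots passes them 6 to 10 mm clear. Straight above there is no room: lean the tool about 40 degrees, hand to the front, holding the rim where it faces up and front.
- glue_flask: Bystander: white glue bottle with a blue cone nozzle, 81 mm diameter, 222 mm high, to the right behind the machine; origin at the centre of its underside, z up.
- shoe_last: Bystander: wooden shoe last lying on the bench, 241 x 83 x 111 mm; origin at the centre of its underside.
- tape: Bystander: roll of masking tape lying flat, 100 mm diameter, 25 mm high; origin at the centre of its underside.
- wax: Bystander: grooved block of beeswax, 34 x 55 x 21 mm; origin at the centre of its underside.
Mind the look-alikes: they are no part of the job. What is shaped like the part that bears wheel_center but purple is not meant.

How it is judged:
By the outcome, as a careful person would: the job done as asked, in the order asked, and still so for the second after the job is handed in, with the robot touching nothing.
It also fails if it takes over 42 s, if anything falls off the work surface, if the arm or the gripper's body presses on something with over 40 N, if the wrist force passes 120 N, or if a joint passes its speed limit or range.

## Working session

There is one attempt and no reset: what is moved stays moved. The work goes in short steps, Python scripts to look and compute and a tool call to move; the robot and the scene stay as the last step left them, time stands still between calls to the robot, and variables do not carry over. Pictures are saved under pics/ and viewed, at most 10 in all, crops included, and the job is handed in when it is done.

Besides the shell and the picture viewer there is one more tool, called after ">>>" in YAML: its name, and indented under it one key for each argument. step_arm: Moves the arm, as the interface text tells. Its arguments: {"type":"object","properties":{"commands":{"type":"array","items":{"type":"object","properties":{"fingers":{"type":"number"},"dx":{"type":"number"},"dy":{"type":"number"},"dz":{"type":"number"},"roll":{"type":"number"}}}},"squeeze":{"type":"number"}},"required":["commands"]}

```bash
mkdir -p pics
cat > h.py <<'E'
import numpy as np,cv2
from workcell import *
def snap(n):
    c=calibration(n); im,d=read_camera(n)
    np.savez(f'{n}.npz',im=im,d=d,K=c['intrinsics'],T=c['world_to_cam']); return im
def load(n):
    z=np.load(f'{n}.npz'); return z['im'],z['d'],z['K'],z['T']
def cloud(n):
    im,d,K,T=load(n); v,u=np.mgrid[:d.shape[0],:d.shape[1]]
    P=np.stack([(u-K[0,2])/K[0,0]*d,-(v-K[1,2])/K[1,1]*d,-d],-1)
    return (P-T[:3,3])@T[:3,:3]   # world, R^T(p-t)
def proj(n,p):
    im,d,K,T=load(n); c=T[:3,:3]@np.asarray(p)+T[:3,3]
    return K[0,0]*c[0]/-c[2]+K[0,2], K[1,1]*c[1]/c[2]+K[1,2]
E
python3 - <<'E'
from h import *
for n in('scene','top'):
    cv2.imwrite(f'pics/{n}0.png',cv2.resize(snap(n),(800,600)))
    c=calibration(n);print(n,{k:np.round(v,3).tolist() for k,v in c.items()})
s=read_state();print(s)
E
```

```text
scene {'intrinsics': [[485.999, 0.0, 259.179], [0.0, 485.999, 186.707], [0.0, 0.0, 1.0]], 'world_to_cam': [[0.737, -0.676, -0.014, -0.43], [0.438, 0.461, 0.772, -0.336], [-0.515, -0.575, 0.636, -1.497], [0.0, 0.0, 0.0, 1.0]]}
top {'intrinsics': [[422.843, 0.0, 251.493], [0.0, 422.843, 195.482], [0.0, 0.0, 1.0]], 'world_to_cam': [[0.018, -1.0, -0.012, -0.051], [0.983, 0.015, 0.184, -0.569], [-0.184, -0.015, 0.983, -1.198], [0.0, 0.0, 0.0, 1.0]]}
{'time': 0.1, 'q': array([-1.27190194e+00,  2.64679358e-01,  1.60523306e+00, -1.38491490e-05,
        1.27370466e+00, -3.69086206e-02]), 'joint_vel': array([-0.00073986, -0.00114576, -0.00479658,  0.0001032 , -0.00123562,
        0.00092423]), 'joint_torque': array([-1.60490799e-04, -5.16706967e+01, -3.68588483e+01, -9.48028310e-05,
        6.21321058e-03, -7.44447516e-05]), 'tool_pos': array([ 0.22222541, -0.63667293,  0.23008785]), 'tcp_rot': array([-3.09543615e+00, -5.24674434e-01,  4.35700465e-04]), 'wrist_force': array([-0.08056007,  0.73775991,  0.5462805 ]), 'torque': array([ 0.02274099,  0.03362782, -0.07441202]), 'grip_force': 0.0, 'width': 0.999322603516012}
```

View pics/scene0.png

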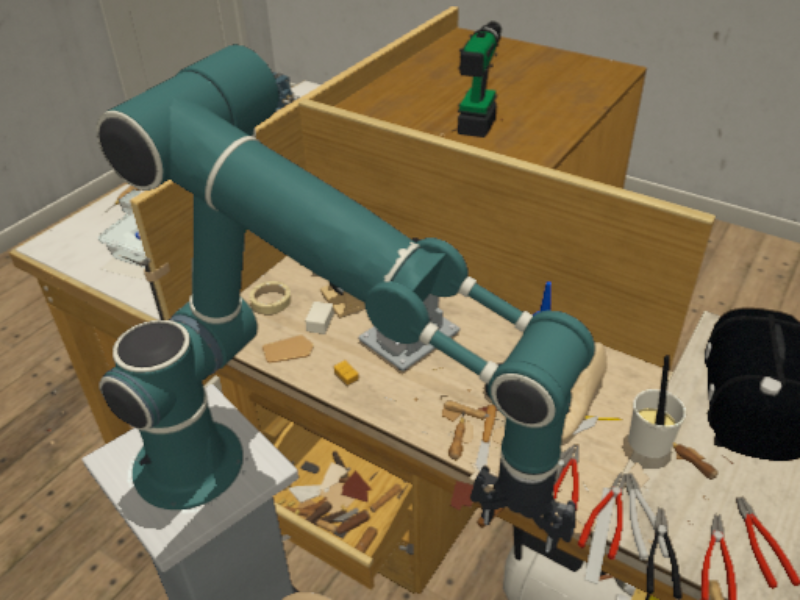

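View pics/top0.png

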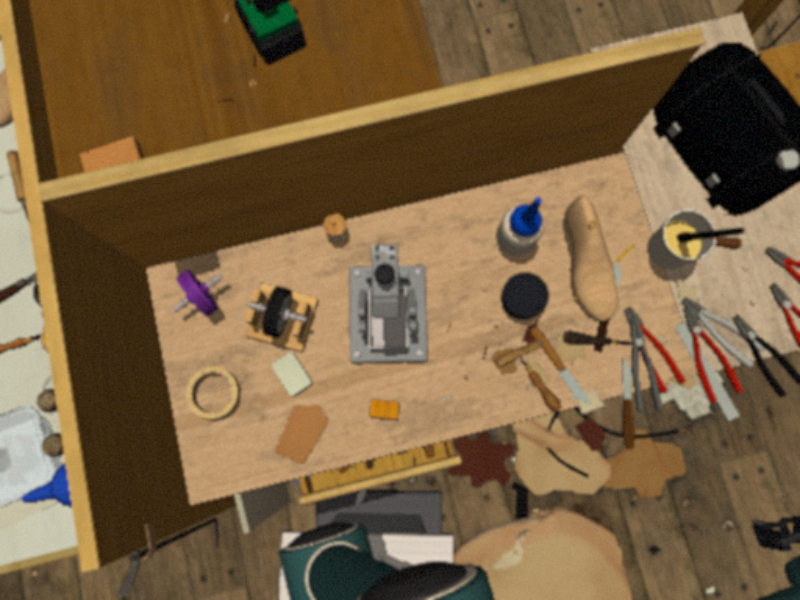

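Scene view: the arm hides the stand and machine. Top view (800-px): black wheel on stand at about (280,313), purple look-alike at (197,293), machine at (388,313) with bridge towards (385,275), wax (385,408), tape (212,392), block (292,373).

Run:
```python
from h import *
im,d,K,T=load('top');P=cloud('top')
def box(u0,u1,v0,v1):
    m=np.zeros(d.shape,bool); m[int(v0*.64):int(v1*.64),int(u0*.64):int(u1*.64)]=1; return m&(d>0)
hsv=cv2.cvtColor(im,cv2.COLOR_BGR2HSV)
b=box(240,325,275,360)
z=P[...,2]
wood=b&(hsv[...,1]>90)&(hsv[...,2]>80)&(z>.03)
print('bench z',np.median(z[box(300,340,250,270)]))
print('stand wood minAreaRect',cv2.minAreaRect(P[b&(z>.02)&(z<.085)&(hsv[...,1]>80)][:,:2].astype(np.float32)))
w=b&(z>.085); q=P[w]; print('wheel top pts',len(q),q.mean(0),q.max(0),q.min(0))
c,s,r=cv2.minAreaRect(q[:,:2].astype(np.float32));print(c,s,r)
m=box(345,432,240,368)&(z>.01)
q=P[m]
base=P[m&(z<.03)]; print('machine base rect',cv2.minAreaRect(base[:,:2].astype(np.float32)),base[:,2].mean())
print('machine rect tall',cv2.minAreaRect(P[m&(z>.1)][:,:2].astype(np.float32)))
# height map in crop
ys=slice(int(240*.64),int(368*.64),2); xs=slice(int(345*.64),int(432*.64),2)
print((z[ys,xs]*1000).astype(int))
print(np.round(P[int(240*.64),int(345*.64)],3))
cv2.imwrite('pics/topcrop.png',cv2.resize(im[145:250,140:290],(800,560),interpolation=cv2.INTER_CUBIC))
```

```text
bench z -0.0008476606100376596
stand wood minAreaRect ((0.552685022354126, 0.1769511103630066), (0.10561462491750717, 0.09378024190664291), 76.24626159667969)
wheel top pts 324 [0.55000502 0.17375178 0.10505691] [0.59747616 0.1955071  0.11887436] [0.50654028 0.15333743 0.08503975]
(0.5513491034507751, 0.17503629624843597) (0.027872156351804733, 0.0901753157377243) 77.18099975585938
machine base rect ((0.5634759664535522, -0.03146713972091675), (0.19030149281024933, 0.14826220273971558), 1.6854299306869507) 0.017549088681375325
machine rect tall ((0.5796102285385132, -0.028981078416109085), (0.12438888847827911, 0.102351114153862), 2.7695798873901367)
[[ 2 -2  0 ...  4  1 -3]
 [-2 -3 -4 ...  0 -3 -1]
 [ 1 -3 -1 ...  1  0 -2]
 ...
 [-8 -3 19 ... 23 19  0]
 [-2  0 19 ...  4  0 -1]
 [ 1 -6  2 ...  4 -1 -1]]
[0.714 0.06  0.003]
```

View pics/topcrop.png

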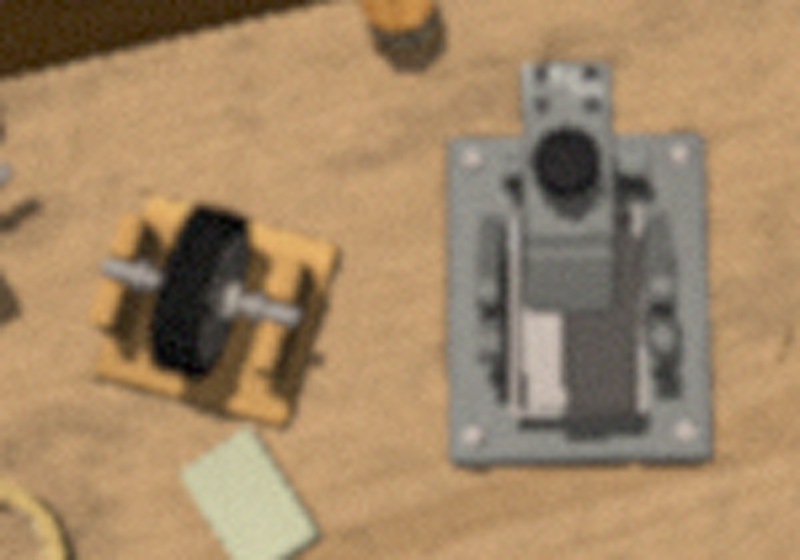

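Run:
```python
from h import *
np.set_printoptions(linewidth=200)
im,d,K,T=load('top');P=cloud('top').reshape(-1,3)[(d>0).ravel()]
a=np.radians(1.7);c=np.array([.5635,-.0315])
q=P.copy();q[:,:2]=(P[:,:2]-c)@np.array([[np.cos(a),-np.sin(a)],[np.sin(a),np.cos(a)]])
q=(q*1000).round().astype(int)
for nm,lo,hi in(('mid',-14,14),('forkL',40,54),('forkR',-54,-40),):
    s=q[(q[:,1]>lo)&(q[:,1]<hi)&(abs(q[:,0])<130)]
    print(nm)
    for x in range(-96,126,6):
        k=s[(s[:,0]>=x)&(s[:,0]<x+6)]
        if len(k): print(x+3,np.percentile(k[:,2],[5,25,50,75,95]).astype(int),end='; ')
    print()
```

```text
mid
-93 [-2  5 15 17 20]; -87 [13 15 16 18 21]; -81 [15 17 18 19 23]; -75 [15 15 18 20 55]; -69 [16 20 47 50 52]; -63 [15 17 20 22 23]; -57 [14 17 18 20 22]; -51 [15 17 19 20 23]; -45 [ 15  18  20 220 224]; -39 [ 16  20 222 225 228]; -33 [ 16  20 228 231 234]; -27 [ 16  19 232 235 239]; -21 [ 16  20 237 239 241]; -15 [ 14  18 232 238 241]; -9 [227 229 229 231 233]; -3 [227 228 228 230 231]; 3 [226 227 228 230 233]; 9 [228 229 253 260 263]; 15 [243 260 261 262 263]; 21 [259 261 262 263 264]; 27 [258 260 261 262 264]; 33 [259 261 262 263 264]; 39 [231 244 261 262 262]; 45 [225 227 228 230 231]; 51 [227 228 229 230 231]; 57 [226 228 230 231 233]; 63 [225 227 228 230 232]; 69 [227 229 230 231 232]; 75 [227 228 229 230 234]; 81 [224 224 224 224 224]; 
forkL
-93 [-3  5 15 17 20]; -87 [14 15 15 17 20]; -81 [11 13 17 19 20]; -75 [12 16 18 18 19]; -69 [15 17 18 18 18]; -63 [13 15 15 19 20]; -57 [13 15 18 18 19]; -51 [14 16 18 35 64]; -45 [ 16  43  71 101 103]; -39 [ 27  73 100 103 103]; -33 [ 15  41  97  99 101]; -27 [43 68 90 93 96]; -21 [ 60  86 115 118 123]; -15 [ 61 115 121 123 124]; -9 [
[... 577 characters left out ...]
9 [13 17 17 18 19]; -63 [13 15 16 18 19]; -57 [13 15 17 18 21]; -51 [13 14 15 17 27]; -45 [17 39 45 95 99]; -39 [ 16  44 101 103 105]; -33 [ 16  58  99 102 102]; -27 [87 91 93 95 98]; -21 [ 63  85  88 118 122]; -15 [121 121 123 123 124]; -9 [116 119 120 121 122]; -3 [112 112 113 115 117]; 3 [105 108 109 109 109]; 9 [ 98  98 100 101 105]; 15 [92 93 94 94 94]; 21 [82 85 86 87 89]; 27 [77 77 79 81 81]; 33 [69 70 72 74 75]; 51 [13 14 16 17 19]; 57 [12 15 16 17 19]; 63 [15 16 17 19 20]; 69 [17 18 19 20 22]; 75 [12 14 16 18 20]; 81 [13 15 16 18 21]; 87 [14 18 19 19 22]; 93 [14 14 15 16 19]; 99 [-1  0  1  2  2]; 105 [-4 -3 -2  0  0]; 111 [-8 -3 -1  0  2]; 117 [-1  0  0  1  1]; 123 [-4 -3 -2  0  1];
```

>>> step_arm:
  commands:
    - {"fingers":-1,"dz":-0.06,"dy":0.06}
    - {"fingers":-1,"dz":-0.12,"dy":0.12}
    - {"fingers":-1,"dz":-0.18,"dy":0.18}
    - {"fingers":-1,"dz":-0.24,"dy":0.24}
    - {"fingers":-1,"dz":-0.3,"dy":0.3}
    - {"fingers":-1,"dz":-0.36,"dy":0.36}
    - {"fingers":-1,"dz":-0.42,"dy":0.42}
    - {"fingers":-1,"dz":-0.48,"dy":0.48}

```text
invalid input
```

>>> step_arm:
  commands:
    - {"fingers":-1,"dx":0,"dy":0.04,"dz":-0.04,"roll":0}
    - {"fingers":-1,"dx":0,"dy":0.08,"dz":-0.08,"roll":0}
    - {"fingers":-1,"dx":0,"dy":0.12,"dz":-0.12,"roll":0}
    - {"fingers":-1,"dx":0,"dy":0.16,"dz":-0.16,"roll":0}
    - {"fingers":-1,"dx":0,"dy":0.2,"dz":-0.2,"roll":0}
    - {"fingers":-1,"dx":0,"dy":0.24,"dz":-0.24,"roll":0}
    - {"fingers":-1,"dx":0,"dy":0.28,"dz":-0.28,"roll":0}
    - {"fingers":-1,"dx":0,"dy":0.32,"dz":-0.32,"roll":0}
  squeeze: 60

```text
time: 1.1
tool_pos: [0.2995, -0.8584, 0.4817]
tcp_rot: [3.058, 0.518, 0.011]
wrist_force: [0.9, 0.4, -0.7]
width: 0.996
grip_force: 0.0
```

```bash
cat >> h.py <<'E'
from scipy.spatial.transform import Rotation as Ro
def st():
    s=read_state(); R=Ro.from_rotvec(s['tcp_rot']).as_matrix()
    print('t',round(s['time'],3),'tcp',np.round(s['tool_pos'],4),'q',np.round(s['q'],3),'F',np.round(s['wrist_force'],1),'w',round(s['width'],3),'g',round(s['grip_force'],1)); print(np.round(R,4)); return s,R
E
python3 -c "
from h import *
st()"
```

```text
t 1.1 tcp [ 0.2995 -0.8584  0.4817] q [-1.263e+00  8.310e-01  3.140e-01  1.000e-03  1.955e+00 -2.700e-02] F [ 0.9  0.4 -0.7] w 0.996 g 0.0
[[ 9.442e-01  3.292e-01  1.350e-02]
 [ 3.295e-01 -9.434e-01 -3.820e-02]
 [ 2.000e-04  4.050e-02 -9.992e-01]]
```

>>> step_arm:
  commands:
    - {"fingers":-1,"dx":0,"dy":0,"dz":-0.06,"roll":0}
    - {"fingers":-1,"dx":0,"dy":0,"dz":-0.12,"roll":0}

```text
time: 1.35
tool_pos: [0.2845, -0.8151, 0.5684]
tcp_rot: [3.015, 0.511, 0.022]
wrist_force: [0.5, -0.5, 1.3]
width: 1.002
grip_force: 0.0
```

```bash
python3 -c "
from h import *
st()"
```

```text
t 1.35 tcp [ 0.2845 -0.8151  0.5684] q [-1.265  0.734  0.311  0.003  2.012 -0.029] F [ 0.5 -0.5  1.3] w 1.002 g 0.0
[[ 9.441e-01  3.284e-01  2.780e-02]
 [ 3.296e-01 -9.407e-01 -8.020e-02]
 [-1.000e-04  8.490e-02 -9.964e-01]]
```

>>> step_arm:
  commands:
    - {"fingers":-1,"dx":0,"dy":0,"dz":0.06,"roll":0}
    - {"fingers":-1,"dx":0,"dy":0,"dz":0.1,"roll":0}

```text
time: 1.6
tool_pos: [0.2871, -0.8224, 0.466]
tcp_rot: [3.016, 0.511, 0.021]
wrist_force: [0.2, -1.1, -1.1]
width: 1.0
grip_force: 0.0
```

```bash
python3 -c "
from h import *
st()"
```

```text
t 1.6 tcp [ 0.2871 -0.8224  0.466 ] q [-1.264  0.61   0.706  0.002  1.742 -0.029] F [ 0.2 -1.1 -1.1] w 1.0 g 0.0
[[ 9.441e-01  3.284e-01  2.740e-02]
 [ 3.295e-01 -9.408e-01 -7.880e-02]
 [-1.000e-04  8.350e-02 -9.965e-01]]
```

Run:
```python
import numpy as np
D=[(.2647,1.6052,1.2737,.6743,.2301),(.831,.314,1.955,.9092,.4817),(.734,.311,2.012,.8633,.5684),(.610,.706,1.742,.8711,.466)]
A=[];b=[]
for q2,q3,q5,r,z in D:
    s=np.cumsum([q2,q3,q5]);A+= [[*np.sin(s),1,0],[*np.cos(s),0,1]];b+=[r,z]
x,res,rk,sv=np.linalg.lstsq(np.array(A),np.array(b),rcond=None);print(x,res,rk,sv,np.array(A)@x-b)
L1,L2,L3,a,h=x
# envelope of vertical tool at limits: j3=2.57 / 0.31 / j5
for q3 in(.31,2.57):
  for q2 in np.arange(-.94,2.18,.2):
    q5=np.pi-q2-q3
    if 0<=q5<=2.66: print('lim q3',q3,'q2',round(q2,2),'q5',round(q5,2),'r',round(a+L1*np.sin(q2)+L2*np.sin(q2+q3),3),'z',round(h+L1*np.cos(q2)+L2*np.cos(q2+q3)-L3,3))
```

```text
[ 0.51362895  0.56648255  0.35341135 -0.00072072  0.2546297 ] [1.50989303e-07] 5 [3.51619933 2.68393882 0.61431911 0.23297837 0.03387922] [-2.33973806e-05 -6.30499537e-05  4.50886092e-05  6.39584896e-05
 -1.43933742e-04 -2.29236185e-04  1.22242513e-04  2.28327649e-04]
lim q3 0.31 q2 0.26 q5 2.57 r 0.437 z 0.875
lim q3 0.31 q2 0.46 q5 2.37 r 0.622 z 0.768
lim q3 0.31 q2 0.66 q5 2.17 r 0.781 z 0.627
lim q3 0.31 q2 0.86 q5 1.97 r 0.91 z 0.457
lim q3 0.31 q2 1.06 q5 1.77 r 1.002 z 0.265
lim q3 0.31 q2 1.26 q5 1.57 r 1.055 z 0.059
lim q3 0.31 q2 1.46 q5 1.37 r 1.065 z -0.154
lim q3 0.31 q2 1.66 q5 1.17 r 1.033 z -0.365
lim q3 0.31 q2 1.86 q5 0.97 r 0.959 z -0.565
lim q3 0.31 q2 2.06 q5 0.77 r 0.848 z -0.746
lim q3 2.57 q2 -0.94 q5 1.51 r 0.15 z 0.171
lim q3 2.57 q2 -0.74 q5 1.31 r 0.201 z 0.135
lim q3 2.57 q2 -0.54 q5 1.11 r 0.243 z 0.091
lim q3 2.57 q2 -0.34 q5 0.91 r 0.276 z 0.038
lim q3 2.57 q2 -0.14 q5 0.71 r 0.298 z -0.019
lim q3 2.57 q2 0.06 q5 0.51 r 0.307 z -0.08
lim q3 2.57 q2 0.26 q5 0.31 r 0.305 z -0.142
lim q3 2.57 q2 0.46 q5 0.11 r 0.29 z -0.202
```

```bash
cat >> h.py <<'E'
def todo(p):
    s,R=st(); d=np.asarray(p)-s['tool_pos']; print('tool delta',np.round(R.T@d,4),'len',round(np.linalg.norm(d),3)); return R
def heading(R): # tool y heading, lean dir, lean, y-level
    z=R[:,2];print('yhead',np.round(np.degrees(np.arctan2(R[1,1],R[0,1]))%180,2),'ylevel',round(np.degrees(np.arcsin(R[2,1])),2),'lean',round(np.degrees(np.arccos(-z[2])),2),'at',round(np.degrees(np.arctan2(z[1],z[0])),1),'az',)
E
python3 -c "
from h import *
R=todo([.63,.46,.62]);heading(R)
for d in ([.8*.6,.6*.6,.6],):print(R.T@np.array(d))
im,d,K,T=load('top');P=cloud('top');print('drill area z max',P[0:45,140:200][d[0:45,140:200]>0].max(0), 'board',P[100:120,200:400].reshape(-1,3).max(0))
"
```

```text
t 1.6 tcp [ 0.2871 -0.8224  0.466 ] q [-1.264  0.61   0.706  0.002  1.742 -0.029] F [ 0.2 -1.1 -1.1] w 1.0 g 0.0
[[ 9.441e-01  3.284e-01  2.740e-02]
 [ 3.295e-01 -9.408e-01 -7.880e-02]
 [-1.000e-04  8.350e-02 -9.965e-01]]
tool delta [ 0.7464 -1.0811 -0.2451] len 1.336
yhead 109.24 ylevel 4.79 lean 4.79 at -70.8 az
[ 0.57176091 -0.13098787 -0.61313264]
drill area z max [1.02305047 0.24552583 0.52270332] board [0.90414783 0.0990139  1.28204688]
```

>>> step_arm:
  commands:
    - {"fingers":-1,"dx":0.034,"dy":-0.049,"dz":-0.011,"roll":4}
    - {"fingers":-1,"dx":0.068,"dy":-0.098,"dz":-0.022,"roll":8}
    - {"fingers":-1,"dx":0.102,"dy":-0.147,"dz":-0.033,"roll":12}
    - {"fingers":-1,"dx":0.136,"dy":-0.196,"dz":-0.044,"roll":16}
    - {"fingers":-1,"dx":0.17,"dy":-0.245,"dz":-0.055,"roll":20}
    - {"fingers":-1,"dx":0.204,"dy":-0.294,"dz":-0.066,"roll":24}
    - {"fingers":-1,"dx":0.238,"dy":-0.343,"dz":-0.077,"roll":28}
    - {"fingers":-1,"dx":0.272,"dy":-0.392,"dz":-0.088,"roll":32}

```text
time: 2.6
tool_pos: [0.4128, -0.3562, 0.5234]
tcp_rot: [3.046, -0.345, 0.06]
wrist_force: [0.7, 0.8, 0.8]
width: 0.999
grip_force: 0.0
```

```bash
python3 -c "
from h import *
R=todo([.63,.46,.62]);heading(R)
cv2.imwrite('pics/wr1.png',snap('wrist'));c=calibration('wrist');print(c)
"
```

```text
t 2.6 tcp [ 0.4128 -0.3562  0.5234] q [-0.733 -0.072  1.45  -0.039  1.688  1.057] F [0.7 0.8 0.8] w 0.999 g 0.0
[[ 0.974  -0.2246  0.0303]
 [-0.2216 -0.9719 -0.0793]
 [ 0.0472  0.0705 -0.9964]]
tool delta [ 0.0352 -0.8353 -0.1544] len 0.85
yhead 76.99 ylevel 4.04 lean 4.87 at -69.1 az
{'intrinsics': array([[292.26744593,   0.        , 257.4484055 ],
       [  0.        , 292.26744593, 191.75930927],
       [  0.        ,   0.        ,   1.        ]]), 'world_to_cam': array([[-0.22157995, -0.97288149,  0.06636214, -0.28327909],
       [ 0.93966473, -0.23121306, -0.25213233, -0.36877944],
       [ 0.26063867,  0.0064907 ,  0.9654146 , -0.77468426],
       [ 0.        ,  0.        ,  0.        ,  1.        ]])}
```

View pics/wr1.png

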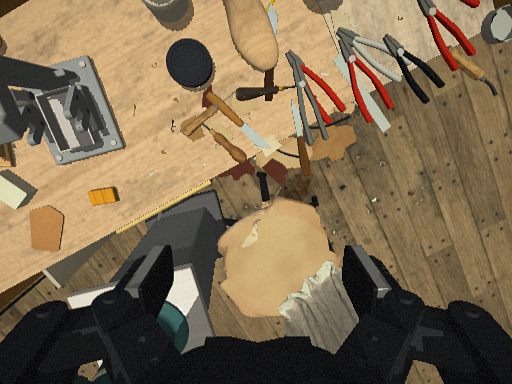

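Wrist view from the right: machine at (60,110), wax (102,196), bench edge diagonal; the gripper is clear.

>>> step_arm:
  commands:
    - {"fingers":-1,"dx":0.002,"dy":-0.06,"dz":-0.011,"roll":0}
    - {"fingers":-1,"dx":0.005,"dy":-0.12,"dz":-0.022,"roll":0}
    - {"fingers":-1,"dx":0.007,"dy":-0.18,"dz":-0.033,"roll":0}
    - {"fingers":-1,"dx":0.01,"dy":-0.24,"dz":-0.044,"roll":0}
    - {"fingers":-1,"dx":0.012,"dy":-0.3,"dz":-0.055,"roll":0}
    - {"fingers":-1,"dx":0.015,"dy":-0.36,"dz":-0.066,"roll":0}
    - {"fingers":-1,"dx":0.017,"dy":-0.42,"dz":-0.077,"roll":0}
    - {"fingers":-1,"dx":0.02,"dy":-0.48,"dz":-0.088,"roll":0}

```text
time: 3.65
tool_pos: [0.5362, 0.1121, 0.579]
tcp_rot: [3.05, -0.341, 0.061]
wrist_force: [0.5, -0.6, -0.4]
width: 1.001
grip_force: 0.0
```

```bash
python3 -c "
from h import *
R=todo([.63,.46,.62]);heading(R)
snap('wrist');im,d,K,T=load('wrist');np.savez('wristA.npz',im=im,d=d,K=K,T=T)
print('cam at',-T[:3,:3].T@T[:3,3]);print('stand px',proj('wrist',[.551,.175,.1]),'seat px',proj('wrist',[.552,-.031,.089]))
for f in (.0,):
  for az in (45,60): 
    a=np.radians(az);v=np.array([np.cos(a)*.8,np.sin(a)*.8,.6]);print(az,np.round(R.T@v*.06,3))
"
```

```text
t 3.65 tcp [0.5362 0.1121 0.579 ] q [ 0.212  0.     1.278 -0.084  1.847  1.981] F [ 0.5 -0.6 -0.4] w 1.001 g 0.0
[[ 0.9746 -0.2217  0.0313]
 [-0.2188 -0.9728 -0.0757]
 [ 0.0472  0.067  -0.9966]]
tool delta [ 0.0172 -0.3565 -0.0643] len 0.363
yhead 77.16 ylevel 3.84 lean 4.7 at -67.6 az
cam at [0.60775198 0.10615317 0.72648074]
stand px (np.float64(211.83211601987168), np.float64(148.71430259109553)) seat px (np.float64(305.14424738681686), np.float64(125.67256626695502))
45 [ 0.027 -0.038 -0.037]
60 [ 0.016 -0.043 -0.038]
```

>>> step_arm:
  commands:
    - {"fingers":-1,"dx":0.003,"dy":-0.058,"dz":-0.011,"roll":-10}
    - {"fingers":-1,"dx":0.006,"dy":-0.116,"dz":-0.022,"roll":-20}
    - {"fingers":-1,"dx":0.009,"dy":-0.174,"dz":-0.033,"roll":-30}
    - {"fingers":-1,"dx":0.012,"dy":-0.232,"dz":-0.044,"roll":-40}
    - {"fingers":-1,"dx":0.015,"dy":-0.29,"dz":-0.055,"roll":-50}
    - {"fingers":-1,"dx":0.017,"dy":-0.345,"dz":-0.064,"roll":-60}
    - {"fingers":-1,"dx":0.03,"dy":-0.39,"dz":-0.1,"roll":-70}
    - {"fingers":-1,"dx":0.05,"dy":-0.43,"dz":-0.14,"roll":-80}

```text
time: 4.7
tool_pos: [0.6268, 0.4832, 0.621]
tcp_rot: [2.543, 1.709, 0.022]
wrist_force: [-0.2, -0.1, 0.0]
width: 0.999
grip_force: 0.0
```

```bash
python3 -c "
from h import *
s,R=st();heading(R)
a=np.arctan2(s['tool_pos'][1],s['tool_pos'][0]);print(np.degrees(a))
print(np.round(R.T@np.array([np.cos(a)*.8,np.sin(a)*.8,.6])*.06,3))
im,d,K,T=load('wristA');P=cloud('wristA');z=P[...,2]
m=(d>0)&(np.hypot(P[...,0]-.551,P[...,1]-.175)<.075)
hsv=cv2.cvtColor(im,cv2.COLOR_BGR2HSV)
w=m&(z>.085);q=P[w].astype(np.float32);print('wheel',len(q),cv2.minAreaRect(q[:,:2]),np.percentile(q[:,2],99))
b=m&(z>.02)&(z<.09)&(hsv[...,1]>80);print('stand',cv2.minAreaRect(P[b][:,:2].astype(np.float32)))
ax=m&(z>.06)&(z<.09)&(hsv[...,1]<60);print('axle',ax.sum(),cv2.minAreaRect(P[ax][:,:2].astype(np.float32)),P[ax].mean(0))
cv2.imwrite('pics/wA.png',cv2.resize(im[60:240,150:390],(800,600),interpolation=cv2.INTER_CUBIC))
"
```

```text
t 4.7 tcp [0.6268 0.4832 0.621 ] q [ 0.66   0.667  0.314 -0.093  2.149  0.995] F [-0.2 -0.1  0. ] w 0.999 g 0.0
[[ 0.3784  0.924   0.0551]
 [ 0.9251 -0.3755 -0.0561]
 [-0.0312  0.0722 -0.9969]]
yhead 157.89 ylevel 4.14 lean 4.51 at -45.5 az
37.629251481390035
[ 0.04   0.027 -0.035]Traceback (most recent call last):
  File "<string>", line 9, in <module>
    w=m&(z>.085);q=P[w].astype(np.float32);print('wheel',len(q),cv2.minAreaRect(q[:,:2]),np.percentile(q[:,2],99))
                                                                ~~~~~~~~~~~~~~~^^^^^^^^^
cv2.error: OpenCV(4.12.0) /io/opencv/modules/imgproc/src/convhull.cpp:143: error: (-215:Assertion failed) total >= 0 && (depth == CV_32F || depth == CV_32S) in function 'convexHull'
```

>>> step_arm:
  commands:
    - {"fingers":-1,"dx":0.04,"dy":0.027,"dz":-0.035,"roll":-10}
    - {"fingers":-1,"dx":0.08,"dy":0.054,"dz":-0.07,"roll":-20}
    - {"fingers":-1,"dx":0.12,"dy":0.081,"dz":-0.105,"roll":-30}

```text
time: 5.08
tool_pos: [0.6425, 0.4873, 0.6264]
tcp_rot: [2.005, 2.298, 0.071]
wrist_force: [-0.4, 0.3, 1.0]
width: 0.998
grip_force: 0.0
```

```bash
python3 -c "
from h import *
s,R=st();heading(R);print('axle comp deg',np.degrees(R[:,2]@[.222,.975,0]), np.degrees(R[:,2]@[.975,-.222,0]))
a=np.arctan2(s['tool_pos'][1],s['tool_pos'][0]);print(np.degrees(a))
print(np.round(R.T@np.array([np.cos(a)*.8,np.sin(a)*.8,.6])*.06,3))
im,d,K,T=load('wristA');P=cloud('wristA');z=P[...,2]
m=(d>0)&(np.hypot(P[...,0]-.551,P[...,1]-.175)<.075)
hsv=cv2.cvtColor(im,cv2.COLOR_BGR2HSV)
f=lambda k:cv2.minAreaRect(np.ascontiguousarray(P[k][:,:2],np.float32)) if k.sum()>3 else None
w=m&(z>.085);print('wheel',w.sum(),f(w),np.percentile(z[w],99) if w.sum() else 0)
b=m&(z>.02)&(z<.09)&(hsv[...,1]>80);print('stand',f(b))
ax=m&(z>.06)&(z<.09)&(hsv[...,1]<60);print('axle',ax.sum(),f(ax),P[ax].mean(0))
print('z range in m',z[m].min(),z[m].max(), 'bench ctr',P[200,256])
cv2.imwrite('pics/wA.png',cv2.resize(im[60:240,150:390],(800,600),interpolation=cv2.INTER_CUBIC))
"
```

```text
t 5.075 tcp [0.6425 0.4873 0.6264] q [ 0.653  0.663  0.311 -0.093  2.102  0.467] F [-0.4  0.3  1. ] w 0.998 g 0.0
[[-0.1333  0.9861  0.0989]
 [ 0.9903  0.1364 -0.0251]
 [-0.0382  0.0946 -0.9948]]
yhead 7.88 ylevel 5.43 lean 5.86 at -14.2 az
axle comp deg -0.14320134810853957 5.845166776487218
37.179423827909574
[ 0.022  0.045 -0.033]
wheel 21833 ((0.5483376979827881, 0.14495012164115906), (0.08945348858833313, 0.08796387910842896), 75.89035034179688) 0.675612170401352
stand ((0.5558578372001648, 0.17747700214385986), (0.10461976379156113, 0.0959472805261612), 76.05150604248047)
axle 225 ((0.5554619431495667, 0.17517951130867004), (0.08338548243045807, 0.07886084914207458), 33.39924240112305) [0.55672389 0.17319064 0.0754074 ]
z range in m -0.003246577337536901 0.6789210096722472 bench ctr [ 3.87728367e-01  1.09841169e-01 -2.15299614e-04]
```

View pics/wA.png

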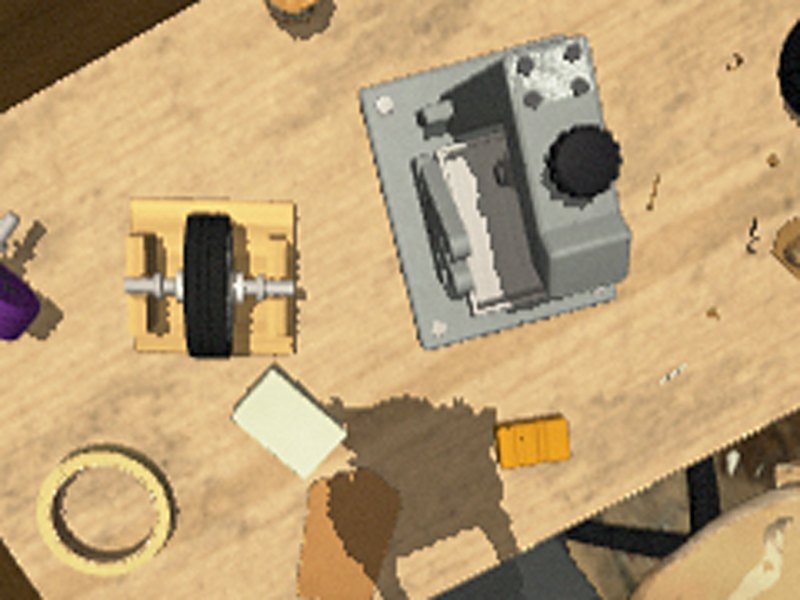

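Crop shows the stand: axle tips at crop (125,286) and (296,288), black wheel between at (208,284), machine with fork pair and bridge to the right, purple wheel at left edge.

```bash
cat >> h.py <<'E'
def ray(n,u,v,z):
    im,d,K,T=load(n); r=T[:3,:3].T@np.array([(u-K[0,2])/K[0,0],-(v-K[1,2])/K[1,1],-1]); c=-T[:3,:3].T@T[:3,3]
    return c+r*(z-c[2])/r[2]
E
python3 -c "
from h import *
a=ray('wristA',150+125/3.333-.5,60+286/3.333-.5,.068);b=ray('wristA',150+296/3.333-.5,60+288/3.333-.5,.068)
print(a,b,np.linalg.norm(a-b),(a+b)/2,np.degrees(np.arctan2(*(a-b)[1::-1])))
for n in('wristA','top'):
  im,d,K,T=load(n);P=cloud(n);z=P[...,2]
  m=(d>0)&(np.hypot(P[...,0]-.551,P[...,1]-.175)<.075)&(z>.085)&(z<.13)
  q=np.ascontiguousarray(P[m][:,:2],np.float32);print(n,m.sum(),cv2.minAreaRect(q),np.percentile(z[m],[50,98]))
# tips in top view crop pixels (140+u*.1875,145+v*.1875)
a=ray('top',140+104*.1875-.5,145+268*.1875-.5,.068);b=ray('top',140+298*.1875-.5,145+315*.1875-.5,.068)
print(a,b,np.linalg.norm(a-b),(a+b)/2,np.degrees(np.arctan2(*(a-b)[1::-1])))
R=todo([.548,.173,.25]);heading(R)
"
```

```text
[0.56779284 0.22944869 0.068     ] [0.54067156 0.11980823 0.068     ] 0.11294509731914663 [0.5542322  0.17462846 0.068     ] 76.10590288233777
wristA 561 ((0.5556952953338623, 0.17418605089187622), (0.02662033587694168, 0.08799486607313156), 75.7639389038086) [0.11131159 0.1183131 ]
top 324 ((0.5513491034507751, 0.17503629624843597), (0.027872156351804733, 0.0901753157377243), 77.18099975585938) [0.1066769  0.11719333]
[0.5653335  0.22916204 0.068     ] [0.54085967 0.12128732 0.068     ] 0.11061610741762648 [0.55309658 0.17522468 0.068     ] 77.2175339046118
t 5.075 tcp [0.6425 0.4873 0.6264] q [ 0.653  0.663  0.311 -0.093  2.102  0.467] F [-0.4  0.3  1. ] w 0.998 g 0.0
[[-0.1333  0.9861  0.0989]
 [ 0.9903  0.1364 -0.0251]
 [-0.0382  0.0946 -0.9948]]
tool delta [-0.2843 -0.1716  0.3729] len 0.499
yhead 7.88 ylevel 5.43 lean 5.86 at -14.2 az
```

>>> step_arm:
  commands:
    - {"fingers":0,"dx":-0.035,"dy":-0.021,"dz":0.04,"roll":-9}
    - {"fingers":0,"dx":-0.07,"dy":-0.042,"dz":0.08,"roll":-18}
    - {"fingers":0,"dx":-0.105,"dy":-0.064,"dz":0.12,"roll":-27}
    - {"fingers":0,"dx":-0.141,"dy":-0.085,"dz":0.16,"roll":-36}
    - {"fingers":0,"dx":-0.176,"dy":-0.106,"dz":0.2,"roll":-45}
    - {"fingers":0,"dx":-0.211,"dy":-0.127,"dz":0.24,"roll":-54}
    - {"fingers":0,"dx":-0.246,"dy":-0.148,"dz":0.28,"roll":-62}
    - {"fingers":0,"dx":-0.281,"dy":-0.17,"dz":0.322,"roll":-68.5}

```text
time: 6.08
tool_pos: [0.5411, 0.177, 0.2997]
tcp_rot: [0.366, 3.017, -0.021]
wrist_force: [0.8, -0.3, -0.0]
width: 0.499
grip_force: 0.0
```

```bash
python3 -c "
from h import *
snap('wrist');im,d,K,T=load('wrist');P=cloud('wrist');z=P[...,2]
cv2.imwrite('pics/w2.png',im)
m=(d>0)&(np.hypot(P[...,0]-.554,P[...,1]-.175)<.075)&(z>.085)&(z<.13)
if m.sum()>20:
  q=np.ascontiguousarray(P[m][:,:2],np.float32);print(m.sum(),cv2.minAreaRect(q),np.percentile(z[m],[50,98]))
print(proj('wrist',[.554,.1745,.068]))
s,R=st();heading(R)
print('delta to pregrasp(96)',R.T@(np.array([.554,.1745,.068])-.096*R[:,2]-s['tool_pos']))
"
```

```text
1575 ((0.5527130365371704, 0.17566092312335968), (0.025930633768439293, 0.08785590529441833), 75.77719116210938) [0.11208308 0.11792763]
(np.float64(258.01549577642425), np.float64(152.18276979230694))
t 6.125 tcp [0.5336 0.1713 0.2892] q [ 0.302 -0.029  1.826 -0.061  1.277 -1.014] F [-6.8 -3.8 -9.6] w 0.501 g 0.0
[[-0.9679  0.2375  0.0825]
 [ 0.2353  0.9713 -0.035 ]
 [-0.0885 -0.0145 -0.996 ]]
yhead 76.26 ylevel -0.83 lean 5.14 at -23.0 az
delta to pregrasp(96) [0.00061513 0.01119043 0.12585209]
```

View pics/w2.png

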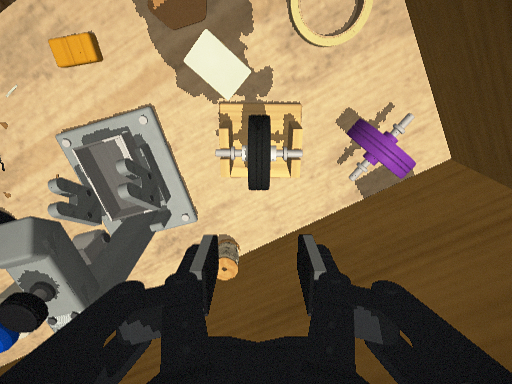

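Wrist view: black wheel centred at (259,152) with axle tips (219,154) and (299,153); stand free of the fingers.

>>> step_arm:
  commands:
    - {"fingers":0,"dx":0,"dy":0,"dz":0.05,"roll":0}
    - {"fingers":0,"dx":0,"dy":0,"dz":0.1,"roll":0}
    - {"fingers":0,"dx":0,"dy":0,"dz":0.1,"roll":0}
    - {"fingers":0,"dx":0,"dy":0,"dz":0.1,"roll":0}

```text
time: 6.62
tool_pos: [0.5524, 0.1763, 0.2022]
tcp_rot: [0.373, 3.017, -0.021]
wrist_force: [-0.2, 0.1, 0.9]
width: 0.499
grip_force: 0.0
```

```bash
python3 -c "
from h import *
s,R=st();heading(R)
snap('wrist');im,d,K,T=load('wrist');P=cloud('wrist');z=P[...,2]
np.savez('wristB.npz',im=im,d=d,K=K,T=T)
m=(d>0)&(np.hypot(P[...,0]-.554,P[...,1]-.175)<.075)&(z>.09)&(z<.125)
q=np.ascontiguousarray(P[m][:,:2],np.float32);print(m.sum(),cv2.minAreaRect(q),np.percentile(z[m],[50,98]))
a=ray('wrist',0,0,.068)
c=np.array([.5535,.1752,.068]);print(proj('wrist',c),proj('wrist',c+.056*np.array([.238,.971,0])),proj('wrist',c-.056*np.array([.238,.971,0])))
print('delta to grasp(16)',R.T@(c-.016*R[:,2]-s['tool_pos']))
cv2.imwrite('pics/w3.png',cv2.resize(im[0:240],(800,375)))
"
```

```text
t 6.625 tcp [0.5524 0.1763 0.2022] q [ 0.299  0.05   1.908 -0.061  1.097 -1.001] F [-0.2  0.1  0.9] w 0.499 g 0.0
[[-0.9648  0.2433  0.0993]
 [ 0.2419  0.9699 -0.0263]
 [-0.1027 -0.0013 -0.9947]]
yhead 75.92 ylevel -0.08 lean 5.9 at -14.8 az
2800 ((0.5528301000595093, 0.17561481893062592), (0.025946661829948425, 0.08531458675861359), 75.83338928222656) [0.112698   0.11793451]
(np.float64(256.5358973974207), np.float64(168.1594990461344)) (np.float64(314.1339282234279), np.float64(167.90164611990207)) (np.float64(199.0195664443888), np.float64(168.41698622112463))
delta to grasp(16) [ 0.01245887 -0.00061871  0.11767148]
```

View pics/w3.png

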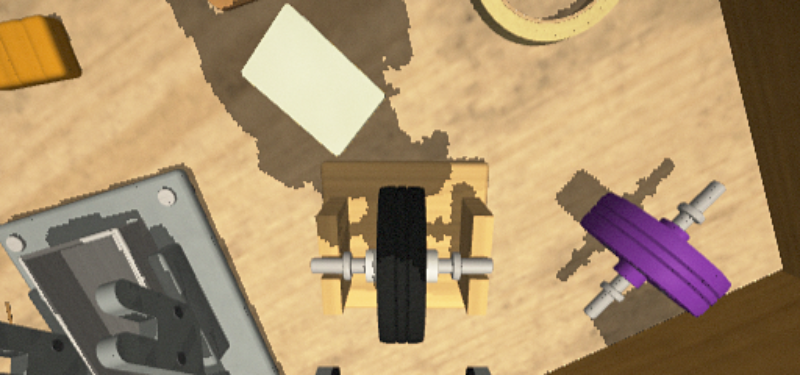

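Tips now at image (199,171) and (315.5,171), 2.7 px below prediction, so centre x ≈ 0.555; fingers straddle the wheel columns evenly.

>>> step_arm:
  commands:
    - {"fingers":0,"dx":0.011,"dy":0,"dz":0.04,"roll":0}
    - {"fingers":0,"dx":0.011,"dy":0,"dz":0.08,"roll":0}
    - {"fingers":0,"dx":0.011,"dy":0,"dz":0.105,"roll":0}
    - {"fingers":0,"dx":0.011,"dy":0,"dz":0.117,"roll":0}
    - {"fingers":0,"dx":0.011,"dy":0,"dz":0.117,"roll":0}

```text
time: 7.3
tool_pos: [0.5528, 0.1759, 0.0832]
tcp_rot: [0.372, 3.019, -0.022]
wrist_force: [0.3, 0.0, -0.5]
width: 0.501
grip_force: 0.0
```

>>> step_arm:
  commands:
    - {"fingers":1,"dx":0,"dy":0,"dz":0,"roll":0}
    - {"fingers":1,"dx":0,"dy":0,"dz":0,"roll":0}
    - {"fingers":1,"dx":0,"dy":0,"dz":0,"roll":0}
  squeeze: 80

```text
time: 7.68
tool_pos: [0.5536, 0.1762, 0.0844]
tcp_rot: [0.372, 3.016, -0.02]
wrist_force: [0.2, 0.9, 5.9]
width: 0.292
grip_force: 79.3
```

```bash
python3 -c "
from h import *
s,R=st();heading(R)"
```

```text
t 7.675 tcp [0.5536 0.1762 0.0844] q [ 0.298  0.172  2.01  -0.071  0.872 -0.984] F [0.2 0.9 5.9] w 0.292 g 79.3
[[-9.648e-01  2.433e-01  1.000e-01]
 [ 2.419e-01  9.700e-01 -2.590e-02]
 [-1.033e-01 -7.000e-04 -9.946e-01]]
yhead 75.92 ylevel -0.04 lean 5.93 at -14.5 az
```

>>> step_arm:
  commands:
    - {"fingers":1,"dx":-0.004,"dy":0,"dz":-0.04,"roll":0}
    - {"fingers":1,"dx":-0.01,"dy":0,"dz":-0.1,"roll":0}
    - {"fingers":1,"dx":-0.042,"dy":-0.006,"dz":-0.15,"roll":0}
    - {"fingers":1,"dx":-0.074,"dy":-0.012,"dz":-0.2,"roll":-3}
    - {"fingers":1,"dx":-0.106,"dy":-0.019,"dz":-0.245,"roll":-6}
    - {"fingers":1,"dx":-0.138,"dy":-0.025,"dz":-0.29,"roll":-9}
    - {"fingers":1,"dx":-0.17,"dy":-0.032,"dz":-0.335,"roll":-12}
    - {"fingers":1,"dx":-0.202,"dy":-0.038,"dz":-0.38,"roll":-15.8}

```text
time: 8.68
tool_pos: [0.701, 0.0995, 0.4802]
tcp_rot: [-0.049, 3.048, -0.045]
wrist_force: [1.8, -0.2, -3.8]
width: 0.293
grip_force: 79.8
```

```bash
python3 -c "
from h import *
R=todo([.78,.061,.645]);heading(R)
a=np.radians(4.5);print(R.T@np.array([np.cos(a)*.8,np.sin(a)*.8,.6])*.06)
snap('top');im=load('top')[0];cv2.imwrite('pics/t2.png',im)
"
```

```text
t 8.675 tcp [0.701  0.0995 0.4802] q [ 0.125  0.229  1.205 -0.039  1.619 -1.482] F [ 1.8 -0.2 -3.8] w 0.293 g 79.8
[[-0.9952 -0.0308  0.0928]
 [-0.0335  0.9991 -0.0277]
 [-0.0919 -0.0306 -0.9953]]
tool delta [-0.0924 -0.046  -0.1556] len 0.187
yhead 91.77 ylevel -1.76 lean 5.56 at -16.6 az
[-0.05105588  0.00118563 -0.03149431]
```

>>> step_arm:
  commands:
    - {"fingers":1,"dx":-0.03,"dy":-0.015,"dz":-0.052,"roll":0}
    - {"fingers":1,"dx":-0.06,"dy":-0.03,"dz":-0.104,"roll":0}
    - {"fingers":1,"dx":-0.092,"dy":-0.046,"dz":-0.156,"roll":0}
    - {"fingers":1,"dx":-0.14,"dy":-0.044,"dz":-0.187,"roll":0}
    - {"fingers":1,"dx":-0.19,"dy":-0.042,"dz":-0.218,"roll":0}
    - {"fingers":1,"dx":-0.24,"dy":-0.04,"dz":-0.249,"roll":0}
    - {"fingers":1,"dx":-0.29,"dy":-0.039,"dz":-0.28,"roll":0}
    - {"fingers":1,"dx":-0.34,"dy":-0.038,"dz":-0.311,"roll":0}

```text
time: 9.72
tool_pos: [0.8126, 0.0641, 0.6488]
tcp_rot: [-0.047, 2.995, -0.04]
wrist_force: [-0.2, 0.8, -5.0]
width: 0.291
grip_force: 83.7
```

```bash
python3 -c "
from h import *
R=todo([.78,.061,.645]);heading(R)
a=np.radians(4.5);print(R.T@np.array([np.cos(a)*.8,np.sin(a)*.8,.6])*.06)
"
```

```text
t 9.725 tcp [0.8126 0.0641 0.6488] q [ 0.062  0.637  0.311 -0.037  2.049 -1.559] F [-0.2  0.8 -5. ] w 0.291 g 83.7
[[-0.9889 -0.0291  0.1455]
 [-0.033   0.9992 -0.024 ]
 [-0.1447 -0.0285 -0.9891]]
tool delta [ 0.0329 -0.0021 -0.0009] len 0.033
yhead 91.67 ylevel -1.63 lean 8.48 at -9.4 az
[-0.05265597  0.00134175 -0.02873236]
```

>>> step_arm:
  commands:
    - {"fingers":1,"dx":-0.052,"dy":0.001,"dz":-0.032,"roll":0}

```text
time: 9.85
tool_pos: [0.8253, 0.0642, 0.6516]
tcp_rot: [-0.047, 2.957, -0.036]
wrist_force: [0.1, -0.2, -4.3]
width: 0.296
grip_force: 83.7
```

>>> step_arm:
  commands:
    - {"fingers":1,"dx":-0.052,"dy":0.001,"dz":-0.032,"roll":0}

```text
time: 9.98
tool_pos: [0.8358, 0.0643, 0.6575]
tcp_rot: [-0.047, 2.917, -0.033]
wrist_force: [1.3, -0.2, -4.3]
width: 0.291
grip_force: 83.7
```

>>> step_arm:
  commands:
    - {"fingers":1,"dx":-0.12,"dy":0.002,"dz":-0.06,"roll":0}
    - {"fingers":1,"dx":-0.24,"dy":0.004,"dz":-0.12,"roll":0}

```text
time: 10.22
tool_pos: [0.8532, 0.0638, 0.6602]
tcp_rot: [-0.047, 2.87, -0.03]
wrist_force: [0.1, 0.6, -3.7]
width: 0.289
grip_force: 83.7
```

```bash
python3 -c "
from h import *
R=todo([.78,.061,.645]);heading(R)
a=np.radians(4.5);print(R.T@np.array([np.cos(a)*.8,np.sin(a)*.8,.6])*.06)
"
```

```text
t 10.225 tcp [0.8532 0.0638 0.6602] q [ 0.058  0.634  0.311 -0.034  1.927 -1.561] F [ 0.1  0.6 -3.7] w 0.289 g 83.7
[[-0.963  -0.0296  0.268 ]
 [-0.0351  0.9993 -0.0158]
 [-0.2674 -0.0247 -0.9633]]
tool delta [ 0.0746 -0.0003 -0.005 ] len 0.075
yhead 91.7 ylevel -1.41 lean 15.57 at -3.4 az
[-0.05583654  0.00145842 -0.0219124 ]
```

>>> step_arm:
  commands:
    - {"fingers":1,"dx":-0.056,"dy":0.01,"dz":-0.024,"roll":0}

```text
time: 10.35
tool_pos: [0.8666, 0.0719, 0.6624]
tcp_rot: [-0.046, 2.832, -0.027]
wrist_force: [0.1, 0.4, -3.7]
width: 0.296
grip_force: 83.7
```

>>> step_arm:
  commands:
    - {"fingers":1,"dx":-0.056,"dy":0.01,"dz":-0.022,"roll":0}

```text
time: 10.48
tool_pos: [0.8792, 0.0813, 0.6668]
tcp_rot: [-0.048, 2.791, -0.022]
wrist_force: [-0.0, 0.1, -4.3]
width: 0.296
grip_force: 83.7
```

>>> step_arm:
  commands:
    - {"fingers":1,"dx":-0.057,"dy":0.01,"dz":-0.02,"roll":0}

```text
time: 10.6
tool_pos: [0.8919, 0.0896, 0.6717]
tcp_rot: [-0.049, 2.751, -0.018]
wrist_force: [0.8, 0.1, -4.1]
width: 0.288
grip_force: 83.7
```

>>> step_arm:
  commands:
    - {"fingers":1,"dx":-0.057,"dy":0.01,"dz":-0.018,"roll":0}

```text
time: 10.72
tool_pos: [0.9043, 0.0976, 0.677]
tcp_rot: [-0.049, 2.71, -0.013]
wrist_force: [0.2, -0.7, -4.8]
width: 0.287
grip_force: 83.7
```

>>> step_arm:
  commands:
    - {"fingers":1,"dx":-0.058,"dy":0.01,"dz":-0.016,"roll":0}

```text
time: 10.85
tool_pos: [0.9168, 0.1052, 0.6827]
tcp_rot: [-0.05, 2.669, -0.009]
wrist_force: [0.3, -0.4, -4.3]
width: 0.29
grip_force: 83.7
```

>>> step_arm:
  commands:
    - {"fingers":1,"dx":-0.058,"dy":0.01,"dz":-0.014,"roll":0}

```text
time: 10.98
tool_pos: [0.9289, 0.1125, 0.689]
tcp_rot: [-0.05, 2.628, -0.004]
wrist_force: [0.2, -0.1, -5.0]
width: 0.29
grip_force: 83.7
```

```bash
python3 -c "
from h import *
R=todo([.78,.061,.645]);heading(R)
"
```

```text
t 10.975 tcp [0.9289 0.1125 0.689 ] q [ 0.112  0.638  0.311 -0.048  1.681 -1.515] F [ 0.2 -0.1 -5. ] w 0.29 g 83.7
[[-0.8705 -0.0352  0.4909]
 [-0.0366  0.9993  0.0069]
 [-0.4908 -0.0119 -0.8712]]
tool delta [ 0.1531 -0.0457 -0.0351] len 0.164
yhead 92.02 ylevel -0.68 lean 29.4 at 0.8 az
```

>>> step_arm:
  commands:
    - {"fingers":1,"dx":-0.059,"dy":-0.005,"dz":-0.01,"roll":0}

```text
time: 11.1
tool_pos: [0.9432, 0.1068, 0.6953]
tcp_rot: [-0.053, 2.587, 0.002]
wrist_force: [0.4, 1.2, -4.6]
width: 0.293
grip_force: 83.7
```

>>> step_arm:
  commands:
    - {"fingers":1,"dx":-0.059,"dy":-0.005,"dz":-0.008,"roll":0}

```text
time: 11.22
tool_pos: [0.9574, 0.0984, 0.7017]
tcp_rot: [-0.052, 2.546, 0.005]
wrist_force: [-0.3, 0.3, -3.6]
width: 0.291
grip_force: 83.8
```

>>> step_arm:
  commands:
    - {"fingers":1,"dx":-0.06,"dy":-0.005,"dz":-0.006,"roll":0}

```text
time: 11.35
tool_pos: [0.9715, 0.0914, 0.7086]
tcp_rot: [-0.051, 2.505, 0.008]
wrist_force: [-0.0, -0.7, -4.8]
width: 0.291
grip_force: 83.8
```

>>> step_arm:
  commands:
    - {"fingers":1,"dx":-0.06,"dy":-0.005,"dz":-0.004,"roll":0}

```text
time: 11.48
tool_pos: [0.985, 0.085, 0.7161]
tcp_rot: [-0.051, 2.463, 0.011]
wrist_force: [-0.6, -0.1, -4.1]
width: 0.291
grip_force: 83.8
```

Run:
```python
from h import *
R=todo([.45,-.03,.4]);heading(R)
for n in('wristA','wrist','top'):
    im,d,K,T=load(n);P=cloud(n);z=P[...,2]
    m=(d>0)&(abs(P[...,0]-.5635)<.125)&(abs(P[...,1]+.0315)<.095)
    hsv=cv2.cvtColor(im,cv2.COLOR_BGR2HSV)
    b=m&(z>.01)&(z<.024)&(hsv[...,1]<70)
    if b.sum()<50: continue
    b=cv2.morphologyEx(b.astype(np.uint8),cv2.MORPH_OPEN,np.ones((2,2)))>0
    print(n,'base',b.sum(),cv2.minAreaRect(np.ascontiguousarray(P[b][:,:2],np.float32)),np.median(z[b]))
    t=m&(z>.218)&(z<.234); print(' bridge',cv2.minAreaRect(np.ascontiguousarray(P[t][:,:2],np.float32)))
    a=np.radians(2);Y=-(P[...,0]-.5635)*np.sin(a)+(P[...,1]+.0315)*np.cos(a);X=(P[...,0]-.5635)*np.cos(a)+(P[...,1]+.0315)*np.sin(a)
    for nm,s in(('L',1),('R',-1)):
        k=m&(Y*s>.036)&(Y*s<.058)&(z>.085)&(z<.13); print(nm,k.sum(),'Y',np.percentile(Y[k],[2,50,98]).round(4),'frontprong max z',np.percentile(z[k&(X<-.03)],98).round(4) if (k&(X<-.03)).any() else 0,'peak',X[k&(z>np.percentile(z[k],95))].mean().round(4),np.percentile(z[k],98).round(4))
```

```text
t 11.475 tcp [0.985  0.085  0.7161] q [ 0.069  0.644  0.311 -0.022  1.509 -1.55 ] F [-0.6 -0.1 -4.1] w 0.291 g 83.8
[[-0.7781 -0.0399  0.6268]
 [-0.0341  0.9992  0.0212]
 [-0.6272 -0.0049 -0.7789]]
tool delta [ 0.6185 -0.0921 -0.0916] len 0.632
yhead 92.29 ylevel -0.28 lean 38.84 at 1.9 az
wristA base 2368 ((0.5586258172988892, -0.002921156585216522), (0.19891169667243958, 0.2089615762233734), 4.898697853088379) 0.020354866919085612
 bridge ((0.5819274187088013, -0.03022083453834057), (0.12295789271593094, 0.04463992267847061), 1.996376395225525)
L 238 Y [0.0408 0.048  0.0525] frontprong max z 0.1068 peak -0.0128 0.1263Traceback (most recent call last):
  File "<stdin>", line 14, in <module>
    return _quantile_unchecked(
        a, q, axis, out, overwrite_input, method, keepdims, weights)
    return _ureduce(a,
                    func=_quantile_ureduce_func,
    ...<5 lines>...
                    overwrite_input=overwrite_input,
                    method=method)
    r = func(a, **kwargs)
    result = _quantile(arr,
                       quantiles=q,
    ...<2 lines>...
                       out=out,
                       weights=wgt)
    slices_having_nans = np.isnan(arr[-1, ...])
                                  ~~~^^^^^^^^^
IndexError: index -1 is out of bounds for axis 0 with size 0
```

>>> step_arm:
  commands:
    - {"fingers":1,"dx":0.056,"dy":-0.008,"dz":-0.001,"roll":0}
    - {"fingers":1,"dx":0.112,"dy":-0.016,"dz":-0.002,"roll":0}
    - {"fingers":1,"dx":0.168,"dy":-0.024,"dz":-0.003,"roll":0}
    - {"fingers":1,"dx":0.224,"dy":-0.032,"dz":-0.005,"roll":0}
    - {"fingers":1,"dx":0.28,"dy":-0.04,"dz":-0.006,"roll":0}
    - {"fingers":1,"dx":0.336,"dy":-0.048,"dz":-0.007,"roll":0}
    - {"fingers":1,"dx":0.392,"dy":-0.056,"dz":-0.009,"roll":0}
    - {"fingers":1,"dx":0.445,"dy":-0.064,"dz":-0.01,"roll":0}

```text
time: 12.48
tool_pos: [0.6323, 0.0057, 0.4438]
tcp_rot: [-0.052, 2.464, 0.011]
wrist_force: [0.2, 0.2, -3.3]
width: 0.289
grip_force: 83.8
```

>>> step_arm:
  commands:
    - {"fingers":1,"dx":0.055,"dy":-0.008,"dz":-0.001,"roll":0}
    - {"fingers":1,"dx":0.11,"dy":-0.016,"dz":-0.002,"roll":0}
    - {"fingers":1,"dx":0.165,"dy":-0.024,"dz":-0.004,"roll":0}
    - {"fingers":1,"dx":0.222,"dy":-0.032,"dz":-0.005,"roll":0}
    - {"fingers":1,"dx":0.222,"dy":-0.032,"dz":-0.005,"roll":0}
    - {"fingers":1,"dx":0.222,"dy":-0.032,"dz":-0.005,"roll":0}

```text
time: 13.22
tool_pos: [0.4605, -0.0341, 0.3115]
tcp_rot: [-0.051, 2.46, 0.01]
wrist_force: [0.7, -0.2, -3.6]
width: 0.289
grip_force: 83.8
```

Run:
```python
from h import *
s,R=st();heading(R)
snap('wrist');im,d,K,T=load('wrist');np.savez('wristC.npz',im=im,d=d,K=K,T=T);cv2.imwrite('pics/w4.png',cv2.resize(im,(768,576)))
c=s['tool_pos']+.0165*R[:,2];print('C',c)
for p in(c,c+.056*R[:,1],c-.056*R[:,1],[.5525,-.032,.089]):print(proj('wrist',p))
```

```text
t 13.225 tcp [ 0.4605 -0.0341  0.3115] q [-0.27  -0.67   2.365  0.262  0.806 -2.001] F [ 0.7 -0.2 -3.6] w 0.289 g 83.8
[[-0.7763 -0.0391  0.6292]
 [-0.034   0.9992  0.02  ]
 [-0.6295 -0.0059 -0.777 ]]
yhead 92.24 ylevel -0.34 lean 39.01 at 1.8 az
C [ 0.4708547  -0.03374479  0.2986991 ]
(np.float64(257.23260717878657), np.float64(231.4869488721155))
(np.float64(350.5396541376824), np.float64(231.5239981993107))
(np.float64(163.93146571810638), np.float64(231.44990188980987))
(np.float64(257.22235895714806), np.float64(105.20648739019308))
```

View pics/w4.png

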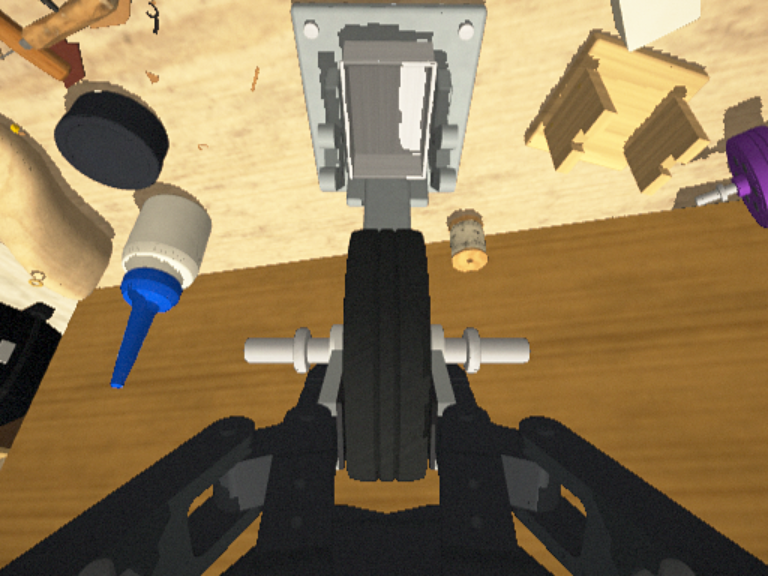

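Wheel still squarely held: tips at (245,350) and (529,350) in the 1.5x picture, level with prediction; machine forks above at (328,135–180) and (446,135–180), wheel column centred between them.

Run:
```python
from h import *
im,d,K,T=load('wristC');P=cloud('wristC')
a=np.radians(1.9);u=np.array([np.cos(a),np.sin(a),0]);v=np.array([-np.sin(a),np.cos(a),0])
seat=np.array([.5525,-.032,.089]);Q=P-seat
X=Q@u;Y=Q@v;Z=Q[...,2];S=-.643*X+.766*Z;N=.766*X+.643*Z
base=(d>0)&(np.hypot(X,Y)<.2)
for nm,lo,hi in(('L',.037,.056),('R',-.056,-.037)):
    k=base&(Y>lo)&(Y<hi)&(S>-.03)&(S<.06)&(abs(N)<.04)
    print(nm,k.sum(),'Y 3/97',np.percentile(Y[k&(S>.02)],[3,97]).round(4))
    for n in range(-26,28,2):
        b=k&(N*1000>=n)&(N*1000<n+2)
        if b.sum(): print(n+1,b.sum(),(np.percentile(S[b],[10,50,90])*1000).round().astype(int),end=' | ')
    print()
for nm,k in (('plate top',base&(abs(P[...,2]-.017)<.005)&(X<-.06)),('plate sides',)):
    break
# base plate front edge/sides
k=base&(abs(P[...,2]-.016)<.006)&(X>-.12)&(X<-.05)
print('plate Y extents',np.percentile(Y[k],[.5,99.5]),'X front',np.percentile(X[k],[.5,2]))
for x in(-.08,-.07,-.06,-.05,-.04,-.03):
    b=base&(abs(X-x)<.004)&(abs(P[...,2]-.016)<.006);print(x,np.round([Y[b].min(),Y[b].max()],4))
```

```text
L 744 Y 3/97 [0.0409 0.0527]
-25 18 [-19  26  27] | -23 24 [-11  28  30] | -21 28 [-22  29  31] | -19 31 [-3 31 32] | -17 31 [-13  31  32] | -15 30 [-3 31 32] | -13 30 [-2 30 32] | -11 31 [-10  29  31] | -9 29 [ 1 26 28] | -7 26 [-10   0  14] | -5 24 [-9 -2 -1] | -3 12 [-7 -1 -1] | -1 24 [-8 -2 -1] | 1 24 [-7 -1  0] | 3 12 [-6 -1 -1] | 5 23 [-6 -1 -1] | 7 26 [-5  4 26] | 9 30 [-15  27  29] | 11 31 [-13  30  32] | 13 29 [-1 30 31] | 15 29 [-13  31  32] | 17 26 [-6 31 32] | 19 24 [-9 30 32] | 21 29 [-2 30 31] | 23 26 [-5 26 29] | 25 5 [-5 25 25] | 
R 748 Y 3/97 [-0.0505 -0.039 ]
-25 17 [-6 26 27] | -23 31 [-11  28  30] | -21 30 [-1 30 31] | -19 23 [-17  30  31] | -17 28 [-9 31 32] | -15 33 [-17  31  32] | -13 32 [-19  30  32] | -11 30 [ 1 29 31] | -9 30 [-9 27 29] | -7 25 [-5  0 25] | -5 23 [-7 -2 -1] | -3 24 [-7 -1  0] | -1 12 [-6 -2 -1] | 1 24 [-7 -1  0] | 3 24 [-6 -1 -1] | 5 12 [-6 -2 -1] | 7 38 [-4 23 27] | 9 28 [-4 29 30] | 11 21 [-17  29  31] | 13 31 [-15  30  32] | 15 30 [-3 31 32] | 17 30 [-15  31  32] | 19 29 [-2 30 32] | 21 20 [-15  29  30] | 23 30 [-14  27  29] | 25 3 [-21  -1   9] | 
plate Y extents [-0.07285732  0.1874947 ] X front [-0.0831289  -0.08278708]
-0.08 [-0.0731  0.1753]
-0.07 [-0.0739  0.1812]
-0.06 [-0.0742  0.1834]
-0.05 [-0.0741  0.1943]
-0.04 [-0.074   0.1959]
-0.03 [-0.074   0.1979]
```

>>> step_arm:
  commands:
    - {"fingers":1,"dx":0.04,"dy":0,"dz":0,"roll":0.3}
    - {"fingers":1,"dx":0.072,"dy":0,"dz":0,"roll":0.3}
    - {"fingers":1,"dx":0.072,"dy":0,"dz":0,"roll":0.3}
    - {"fingers":1,"dx":0.072,"dy":0,"dz":0.04,"roll":0.3}
    - {"fingers":1,"dx":0.072,"dy":0,"dz":0.08,"roll":0.3}
    - {"fingers":1,"dx":0.072,"dy":0,"dz":0.11,"roll":0.3}
    - {"fingers":1,"dx":0.072,"dy":0,"dz":0.124,"roll":0.3}
    - {"fingers":1,"dx":0.072,"dy":0,"dz":0.124,"roll":0.3}

```text
time: 14.28
tool_pos: [0.4843, -0.0333, 0.1696]
tcp_rot: [-0.046, 2.463, 0.014]
wrist_force: [-0.9, 0.1, -4.3]
width: 0.292
grip_force: 83.6
```

```bash
cat >> h.py <<'E'
A=np.radians(1.9);U=np.array([np.cos(A),np.sin(A),0]);V=np.array([-np.sin(A),np.cos(A),0]);SEAT=np.array([.5523,-.0312,.089])
def sn():
    s,R=st();heading(R);q=s['tool_pos']+.0165*R[:,2]-SEAT;X=q@U;Y=q@V;Z=q[2]
    print('C rel: S %.1f N %.1f Y %.1f mm'%(1e3*(-.643*X+.766*Z),1e3*(.766*X+.643*Z),1e3*Y))
    print('tool per +S-down:',np.round(R.T@(.643*U-np.array([0,0,.766])),4),'per +N',np.round(R.T@(.766*U+np.array([0,0,.643])),4)); return s,R
E
python3 - <<'E'
from h import *
s,R=sn()
snap('wrist');im,d,K,T=load('wrist');np.savez('wristD.npz',im=im,d=d,K=K,T=T);cv2.imwrite('pics/w5.png',cv2.resize(im[30:300,100:420],(800,600)))
c=s['tool_pos']+.0165*R[:,2]
for p in(c,c+.056*R[:,1],c-.056*R[:,1],SEAT):print(proj('wrist',p))
E
```

```text
t 14.275 tcp [ 0.4843 -0.0333  0.1696] q [-0.245 -0.466  2.529  0.409  0.452 -2.165] F [-0.9  0.1 -4.3] w 0.292 g 83.6
[[-0.778  -0.037   0.6272]
 [-0.0297  0.9993  0.0221]
 [-0.6276 -0.0015 -0.7785]]
yhead 92.12 ylevel -0.08 lean 38.88 at 2.0 az
C rel: S 89.0 N -0.6 Y 0.2 mm
tool per +S-down: [-0.0198 -0.0013  0.9999] per +N [-0.9999 -0.0039 -0.0198]
(np.float64(257.1979840903483), np.float64(231.41069885346934))
(np.float64(350.50302778327244), np.float64(231.44940024755417))
(np.float64(163.8974439406971), np.float64(231.37199932737994))
(np.float64(256.9424567678392), np.float64(190.83745198482308))
```

View pics/w5.png

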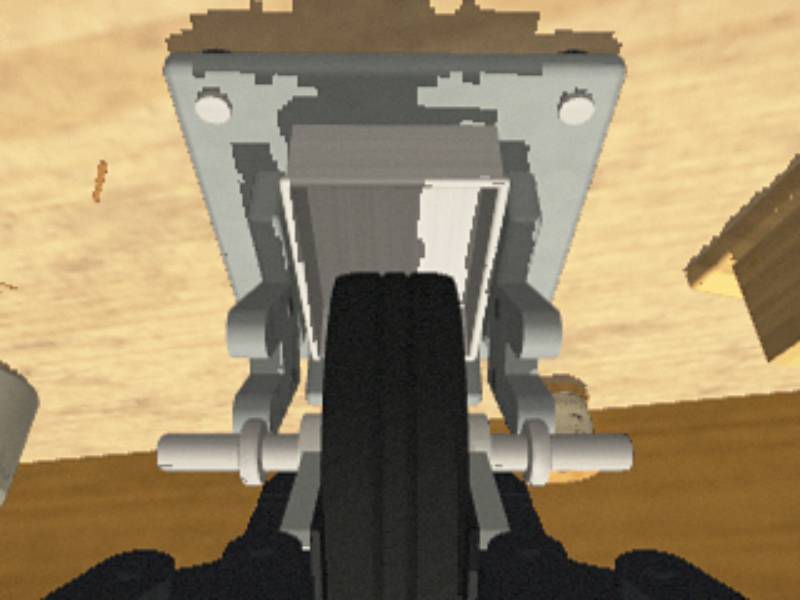

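Crop: axle tips (158,452), (632,452); forks with prong ends at (250,320)/(265,390) left and (540,320)/(525,390) right, all symmetric about the wheel; clear run into the slots.

>>> step_arm:
  commands:
    - {"fingers":1,"dx":0,"dy":0,"dz":0.025,"roll":0}
    - {"fingers":1,"dx":0,"dy":0,"dz":0.045,"roll":0}
    - {"fingers":1,"dx":0,"dy":0,"dz":0.055,"roll":0}
    - {"fingers":1,"dx":0,"dy":0,"dz":0.062,"roll":0}
    - {"fingers":1,"dx":0,"dy":0,"dz":0.067,"roll":0}
    - {"fingers":1,"dx":0,"dy":0,"dz":0.067,"roll":0}

```text
time: 15.08
tool_pos: [0.5251, -0.0325, 0.1176]
tcp_rot: [-0.044, 2.461, 0.013]
wrist_force: [1.8, 0.7, -4.3]
width: 0.291
grip_force: 83.6
```

```bash
python3 -c "
from h import *
sn()"
```

```text
t 15.075 tcp [ 0.5251 -0.0325  0.1176] q [-0.209 -0.256  2.512  0.61   0.266 -2.357] F [ 1.8  0.7 -4.3] w 0.291 g 83.6
[[-0.7767 -0.035   0.6289]
 [-0.0285  0.9994  0.0204]
 [-0.6293 -0.002  -0.7772]]
yhead 92.01 ylevel -0.12 lean 39.0 at 1.9 az
C rel: S 22.9 N -2.8 Y -0.4 mm
tool per +S-down: [-1.770e-02  4.000e-04  9.999e-01] per +N [-0.9999 -0.0027 -0.0177]
```

>>> step_arm:
  commands:
    - {"fingers":1,"dx":-0.001,"dy":0,"dz":0.006,"roll":0}
    - {"fingers":1,"dx":-0.0012,"dy":0,"dz":0.012,"roll":0}
    - {"fingers":1,"dx":-0.0014,"dy":0,"dz":0.016,"roll":0}
    - {"fingers":1,"dx":-0.0015,"dy":0,"dz":0.019,"roll":0}
    - {"fingers":1,"dx":-0.0015,"dy":0,"dz":0.019,"roll":0}

```text
time: 15.7
tool_pos: [0.5376, -0.0319, 0.1027]
tcp_rot: [-0.044, 2.462, 0.013]
wrist_force: [4.3, 0.6, -3.3]
width: 0.291
grip_force: 83.5
```

```bash
python3 -c "
from h import *
sn()"
```

```text
t 15.7 tcp [ 0.5376 -0.0319  0.1027] q [-0.199 -0.192  2.499  0.714  0.223 -2.457] F [ 4.3  0.6 -3.3] w 0.291 g 83.5
[[-0.7778 -0.0354  0.6275]
 [-0.0287  0.9994  0.0208]
 [-0.6278 -0.0018 -0.7783]]
yhead 92.03 ylevel -0.1 lean 38.89 at 1.9 az
C rel: S 3.4 N -2.8 Y -0.2 mm
tool per +S-down: [-0.0195 -0.      0.9999] per +N [-0.9999 -0.0029 -0.0195]
```

>>> step_arm:
  commands:
    - {"fingers":1,"dx":-0.001,"dy":0,"dz":0.002,"roll":0}
    - {"fingers":1,"dx":-0.001,"dy":0,"dz":0.0035,"roll":0}
    - {"fingers":1,"dx":-0.001,"dy":0,"dz":0.0035,"roll":0}

```text
time: 16.08
tool_pos: [0.5388, -0.0316, 0.1018]
tcp_rot: [-0.046, 2.461, 0.014]
wrist_force: [-45.1, -4.5, 41.6]
width: 0.291
grip_force: 93.0
```

```bash
python3 -c "
from h import *
sn()"
```

```text
t 16.075 tcp [ 0.5388 -0.0316  0.1018] q [-0.199 -0.188  2.498  0.731  0.22  -2.475] F [-45.1  -4.5  41.6] w 0.291 g 93.0
[[-0.7771 -0.0367  0.6283]
 [-0.0297  0.9993  0.0218]
 [-0.6287 -0.0017 -0.7776]]
yhead 92.11 ylevel -0.1 lean 38.95 at 2.0 az
C rel: S 2.0 N -2.4 Y 0.1 mm
tool per +S-down: [-0.0184 -0.001   0.9999] per +N [-0.9999 -0.0039 -0.0184]
```

>>> step_arm:
  commands:
    - {"fingers":1,"dx":0,"dy":0,"dz":-0.0025,"roll":0}
    - {"fingers":1,"dx":0,"dy":0,"dz":-0.0025,"roll":0}

```text
time: 16.32
tool_pos: [0.5381, -0.0316, 0.1022]
tcp_rot: [-0.045, 2.463, 0.014]
wrist_force: [1.7, 0.5, -1.5]
width: 0.29
grip_force: 84.0
```

>>> step_arm:
  commands:
    - {"fingers":0.1,"dx":0,"dy":0,"dz":0,"roll":0}
    - {"fingers":0.1,"dx":0,"dy":0,"dz":0,"roll":0}
    - {"fingers":0.1,"dx":0,"dy":0,"dz":0,"roll":0}

```text
time: 16.7
tool_pos: [0.5386, -0.0315, 0.1022]
tcp_rot: [-0.045, 2.463, 0.014]
wrist_force: [0.3, -0.1, 0.3]
width: 0.453
grip_force: 0.0
```

Run:
```python
from h import *
s,R=sn()
snap('wrist');im=load('wrist')[0];cv2.imwrite('pics/w6.png',cv2.resize(im[80:320,96:416],(800,600)))
```

```text
t 16.7 tcp [ 0.5386 -0.0315  0.1022] q [-0.198 -0.189  2.497  0.715  0.222 -2.458] F [ 0.3 -0.1  0.3] w 0.453 g 0.0
[[-0.7783 -0.0362  0.6268]
 [-0.0292  0.9993  0.0214]
 [-0.6272 -0.0016 -0.7789]]
yhead 92.07 ylevel -0.09 lean 38.84 at 2.0 az
C rel: S 2.4 N -2.4 Y 0.2 mm
tool per +S-down: [-2.040e-02 -7.000e-04  9.999e-01] per +N [-0.9999 -0.0033 -0.0204]
```

View pics/w6.png

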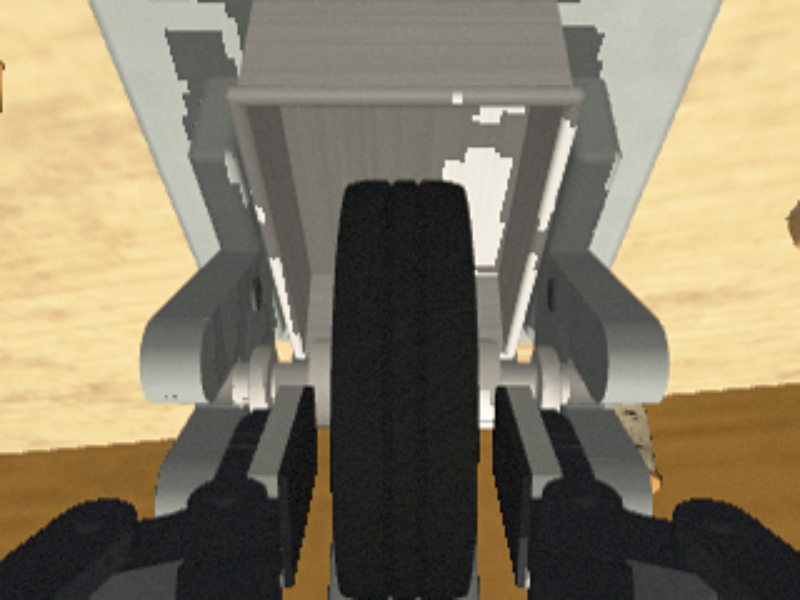

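The released wheel sits symmetrically with both axle ends behind the front prongs (left (235,385), right (565,385)), and the pads stand clear of both faces. Retracting along the slot line.

>>> step_arm:
  commands:
    - {"fingers":0.1,"dx":0.0005,"dy":0,"dz":-0.02,"roll":0}
    - {"fingers":0.1,"dx":0.001,"dy":0,"dz":-0.05,"roll":0}
    - {"fingers":0.1,"dx":0.002,"dy":0,"dz":-0.09,"roll":0}
    - {"fingers":0.1,"dx":0.003,"dy":0,"dz":-0.13,"roll":0}
    - {"fingers":0.1,"dx":0.003,"dy":0,"dz":-0.13,"roll":0}
    - {"fingers":0.1,"dx":0.003,"dy":0,"dz":-0.13,"roll":0}

```text
time: 17.5
tool_pos: [0.4546, -0.0344, 0.2012]
tcp_rot: [-0.045, 2.463, 0.014]
wrist_force: [-0.9, 0.2, -0.6]
width: 0.453
grip_force: 0.0
```

Run:
```python
from h import *
s,R=sn()
snap('wrist');im,d,K,T=load('wrist');P=cloud('wrist');Q=P-SEAT
X=Q@U;Y=Q@V;Z=Q[...,2];S=-.643*X+.766*Z;N=.766*X+.643*Z
# plain axle between face and fork: 24..30 mm from centre
for sg in(1,-1):
    k=(d>0)&(Y*sg>.0235)&(Y*sg<.0300)&(abs(S)<.03)&(abs(N)<.012)&(S>0)
    print(sg,k.sum(),'axle top S',np.percentile(S[k],[50,90,98]).round(4) if k.any() else '','N',np.median(N[k]).round(4) if k.any() else '')
    k=(d>0)&(Y*sg>.0410)&(Y*sg<.051)&(abs(N)<.006)&(abs(S)<.05);print('in slot',k.sum(),np.percentile(S[k],[10,50,90]).round(4),np.median(N[k]).round(4))
k=(d>0)&(abs(Y)<.011)&(S>.02)&(S<.07)&(abs(N)<.06)
A=np.c_[2*S[k],2*N[k],np.ones(k.sum())];x=np.linalg.lstsq(A,S[k]**2+N[k]**2,rcond=None)[0];print('wheel circle S,N,r',x[:2],np.sqrt(x[2]+x[0]**2+x[1]**2),k.sum())
k=(d>0)&(abs(Y)<.03)&(S>.015)&(S<.04)&(abs(N)<.06);print('wheel Y',np.percentile(Y[k],[5,95]))
```

```text
t 17.5 tcp [ 0.4546 -0.0344  0.2012] q [-0.279 -0.602  2.535  0.357  0.585 -2.122] F [-0.9  0.2 -0.6] w 0.453 g 0.0
[[-0.7782 -0.0358  0.627 ]
 [-0.0288  0.9994  0.0212]
 [-0.6273 -0.0015 -0.7787]]
yhead 92.05 ylevel -0.09 lean 38.85 at 1.9 az
C rel: S 132.3 N -3.1 Y 0.0 mm
tool per +S-down: [-2.020e-02 -5.000e-04  9.999e-01] per +N [-0.9999 -0.003  -0.0202]
1 61 axle top S [0.0075 0.0087 0.0094] N -0.0037
in slot 65 [-0.0009  0.0076  0.0089] -0.0005
-1 56 axle top S [0.0073 0.0088 0.0092] N -0.0037
in slot 57 [-0.0019  0.0075  0.0089] -0.0002
wheel circle S,N,r [-0.01064845  0.00467524] 0.062054299279423235 2432
wheel Y [-0.01189301  0.01247226]
```

```bash
python3 -c "
from workcell import *
print(finish_job())"
```

```text
the job is handed in; nothing more can be done
None
```

The glue wheel is back in the cementing machine with both axle ends measured fully home in the slots. The gripper is released and clear, and the job was handed in at about 17.5 s of the 42 s limit.

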